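Shift the perfusion pump into its slow gear and start it

TASK

Put the syringe pump into its slowest gear and start it: push the gear lever through the H-shaped gate into the far left slot (the one with a single dot, left and far as seen from the front of the pump) until it is fully home, and only then press the round start button in front of the gate all the way down and let it come up again. Push with the shut fingertips or the outside of the fingers: never take the lever's knob between the fingers, and leave everything else on the desk where it stands.

Things in the scene. Friction and masses are not known exactly. Their poses are not given: they have to be found in the camera images.
- pump: white syringe pump, fixed to the desk: a case 155 x 130 mm and 70 mm high with a lower syringe bed (up to 70 mm high) on its left. Origin on the desk straight below the lever's pivot and the centre of the gate; x points from the pump's front to its back (far), y to its left, z up. The case spans x -100 to +55 mm and y -65 to +65 mm; the bed spans y +65 to +227 mm and x -47 to +47 mm.
- gate_centre (a point): centre of the aluminium gate plate (84 x 84 mm) on the case, at its upper face, 74 mm above the desk. The H-shaped slot has two legs along the pump's x (left and right), joined by one neutral lane along the pump's y through the centre; legs and lane are 12 mm wide, the lever's stem is 8 mm thick, and the corners between lane and legs are rounded (4 mm). One to four small black dots mark the four slot ends: 1 far left, 2 near left, 3 far right, 4 near right.
- knob (a point): centre of the lever's solid steel ball knob, 32 mm across, on a round steel stem 8 mm thick (a collar 13 mm thick reaches 23 mm below the knob's centre). It is 118 mm from the pivot, which lies 12 mm above the desk under the gate's centre, so it stands 130 mm above the desk upright and 29 mm off to each side at the ends of the slots; there it is about 122 to 126 mm high.
- lever_across (a joint): sideways angle of the lever in rad: -0.25 in the right leg, 0 middle, +0.25 in the left leg. It can change only while the stem is in the neutral lane. Friction only (about 0.5 N at the knob): it stays where it is left.
- lever_throw (a joint): fore-and-aft angle of the lever in rad: -0.25 at the near end of a leg, 0 in the neutral lane (the stem passes along the lane within about 0.03 of 0), +0.25 at the far end. The heavy knob makes the lever fall on to the nearer end by itself when it leans more than about 0.11 from 0; closer to 0 friction keeps it where it is left. Moving it takes less than 1 N at the knob. At the start the lever is somewhere in the right leg: at either end or near the lane.
- start_top (a point): centre of the top face of the round grey start button, 24 mm across, on a low ring 40 mm across, on the case in front of the gate, to the left; its top is 92 mm above the desk.
- start (a joint): travel of the start button in m: 0 up, 0.006 fully down; a spring returns it, 5 N presses it fully down.
- medium_bottle: small clear medium bottle with a screw cap, 42 mm across, 90 mm tall, standing beside the pump's right side; leave alone (origin at the centre of its underside)
- dish_35: lidded plastic dish, 38 mm across, 11 mm high, in front of the syringe bed; leave alone (origin at the centre of its underside)
- tweezers: steel tweezers, 127 mm long, lying on the desk in front of the pump; leave alone (origin at the centre of its underside)
- timer: digital timer, 60 x 64 x 18 mm; leave alone (origin at the centre of its underside)
- dish_60: lidded plastic dish, 60 mm across, 14 mm high; leave alone (origin at the centre of its underside)
- oil_bottle: small oil bottle, 36 mm across, 82 mm tall; leave alone (origin at the centre of its underside)
- tape_roll: roll of label tape lying flat, 56 mm across, 13 mm high; leave alone (origin at the centre of its underside)
- tip_box: pipette tip box with a clear lid, 93 x 122 x 64 mm; leave alone (origin at the centre of its underside)
- sticky_pad: pad of sticky notes, 76 x 76 x 12 mm; leave alone (origin at the centre of its underside)

How it is judged (in metres and radians):
On the way, in this order (a step that is already met when the one before it is completed fails the run):
1. the lever crosses from the right leg to the left in the neutral lane (value of joint lever_across between -0.1 and 0.19 rad and value of joint lever_throw between -0.08 and 0.08 rad).
2. the lever is home in the far left slot (value of joint lever_across above 0.19 rad and value of joint lever_throw above 0.2 rad and value of joint start below 0.002 m), for 0.1 s.
3. the start button is pressed down (value of joint start above 0.0042 m and value of joint lever_across above 0.19 rad and value of joint lever_throw above 0.2 rad), for 0.05 s.
At the end, for the whole second after the job is handed in: the lever rests at the far end of the left leg (lever_across above 0.19, lever_throw above 0.20 rad) and the start button, having been pressed more than 4.2 mm down after that, is up again (within 1 mm) (value of joint lever_across above 0.19 rad and value of joint lever_throw above 0.2 rad and velocity of joint lever_throw between -0.05 and 0.05 rad/s and value of joint start below 0.001 m); the robot touches nothing.
It fails at once if the start button is pressed before the lever is home in the far left slot (value of joint start above 0.003 m and not (value of joint lever_across above 0.19 rad and value of joint lever_throw above 0.2 rad)).
It fails at once if the lever's knob is taken between the fingers (distance between the grasp point and knob below 0.013 m).
It fails at once if something else on the desk is lifted or moved more than 2 cm (distance of any of medium_bottle, dish_35, tweezers, timer, dish_60, oil_bottle, tape_roll, tip_box, sticky_pad from where it was at the start of the episode above 0.02 m).
It also fails if it takes over 72 s, if anything falls off the work surface, if the arm or the gripper's body presses on something with over 40 N, if the wrist force passes 120 N, or if a joint passes its speed limit or range.

ROBOT

A 6-joint arm with a two-finger parallel gripper is mounted at the origin on a cart in front of the work surface, level with it; the furniture and walls round the work are solid. World frame = base frame: x ahead of the robot, y to its left, z up, the work surface at z = 0. Lengths are in m, angles in degrees, forces in N, time in s.
With the tool pointing down it reaches from about 0.25 to 0.775 m from the base axis. Payload 4 kg.
Tool frame: the origin (TCP) lies midway between the tips of the shut fingers; the grasp point (between the pads) lies 19 mm behind it; z points along the fingers, y is the line along which they close (so a half turn about z gives the same grasp; the last joint's range is limited). The gripper opens to 94 mm and grips with 3 to 60 N. Pads are 16 mm wide; open, the fingers measure 119 mm over their backs; the gripper's body (75 mm by 177 mm) begins 78 mm behind the grasp point.
Start: joints at [-71.167, 4.996, 78.535, -0, 96.463, -5.907], TCP at [0.23, -0.5, 0.206] pointing down, gripper open.
Joint ranges: [-177.83, 177.83], [-43.37, 116.18], [15.69, 146.23], [-61.86, 241.86], [9.47, 152.12], [-147.06, 147.06]. Speed limits (degrees/s): [159.86, 159.86, 180, 180, 180, 180].

INTERFACE

Orientations are given as [roll, pitch, yaw] about the fixed x, y, z axes, in that order (R = Rz(yaw) Ry(pitch) Rx(roll)).
In Python, from station import r, claw, inverse_kinematics, status, cams, job gives the robot as it stands. Calls block until the motion is done:
- r.move_pose(position, orientation): joint-space move of the TCP to a pose.
- r.servo_line(position, attitude=None, rate=0.15): straight line of the TCP; attitude=None keeps the orientation; rate is the mean speed in m/s.
- r.set_joints(angles): joint-space move.
- claw.let_go() and claw.close_gripper(effort=None): open the fingers fully, or close them until they stop; effort is the grip in N (None keeps the last).
- r.sleep(seconds).
- inverse_kinematics(position, orientation): joint angles nearest the present ones, or None.
- status.state(): the state.
- cams.grab_frame(name): name is "side" or "top"; returns the picture (420x560x3 uint8, blue, green, red); there is no depth.
- cams.get_calibration(name): a dict with "fx", "fy", "cx", "cy" (pixels), "pose" (4x4, takes a point from camera to world coordinates). Camera axes: x right, y down, z forward; pixel columns grow to the right and rows downward; lengths in m; the calibration is good to about 2 mm. A picture is of the moment at which its call begins. get_calibration takes no time and is no camera call.
A pose or a line that the arm cannot do raises r.MotionError and nothing moves.
- job.close_job(): hands the job in; it is judged then, once.
The state is a dict: "t": time; "joint_positions": joint angles; "joint_vel": joint speeds; "joint_torque": joint torques, N m; "position": TCP position; "tcp_rot": TCP orientation; "wrist_force": force on the tool from outside, world axes, zero at the start; "torque": the same for the moment, N m; "finger_gap": opening from 0.0 (shut) to 1.0 (fully open); "grip_force": force on a finger pad.
Only numpy, scipy, OpenCV 4.12 (cv2) and the standard library are available. Lean on these libraries where they do the work, as an engineer would, in place of code of your own. Each camera call takes 0.05 s, during which the arm holds its last target. There are 200 camera calls.

## Working session

There is one attempt and no reset: what is moved stays moved. The work goes in short steps, each a Python script; the robot and the scene stay as the last script left them, time stands still between calls to the robot, and variables do not carry over. Pictures are saved under pics/ and viewed, at most 10 in all, crops included, and the job is handed in when it is done.

```bash
mkdir -p pics
python3 - <<'E'
from station import *
import cv2
for n in("side","top"):
    cv2.imwrite(f"pics/{n}0.png",cams.grab_frame(n)); c=cams.get_calibration(n); print(n,c["fx"],c["fy"],c["cx"],c["cy"]); print(c["pose"])
print(status.state()["t"])
E
```

```text
side 398.9993022986931 398.9993022986931 289.63571926463305 213.68894469146983
[[ 0.99805882 -0.03612619  0.05072962  0.50159268]
 [-0.06202869 -0.50376209  0.86161255 -0.63951763]
 [-0.00557112 -0.8630867  -0.50502506  0.6467105 ]
 [ 0.          0.          0.          1.        ]]
top 411.7811555990332 411.7811555990332 284.6328800418056 206.1382372476446
[[ 0.00577336 -0.99483675  0.10132374  0.40958316]
 [-0.99991876 -0.00459178  0.0118908   0.27803854]
 [-0.01136415 -0.10138416 -0.99478244  1.17195783]
 [ 0.          0.          0.          1.        ]]
0.1
```

View pics/side0.png

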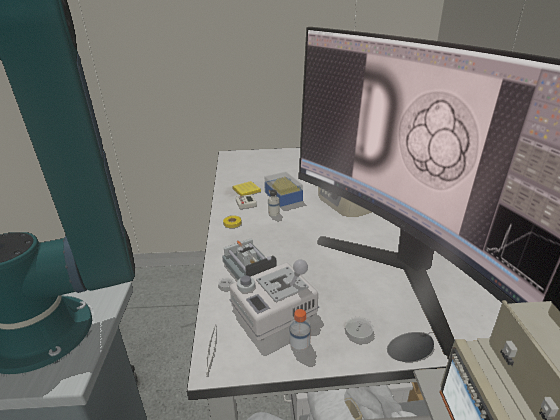

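View pics/top0.png

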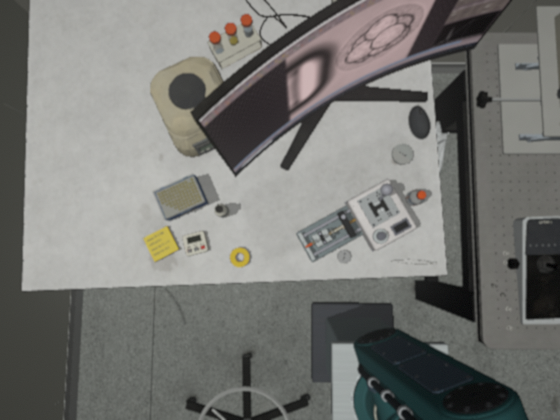

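The pump is in both views: at about (380,210) in top and (275,295) in side. The lever leans to the far end. I'll enlarge both.

Run:
```python
import cv2
a=cv2.imread("pics/top0.png")[165:275,290:440]; cv2.imwrite("pics/topc.png",cv2.resize(a,None,fx=5,fy=5,interpolation=cv2.INTER_CUBIC))
a=cv2.imread("pics/side0.png")[235:355,205:355]; cv2.imwrite("pics/sidec.png",cv2.resize(a,None,fx=5,fy=5,interpolation=cv2.INTER_CUBIC))
```

```text
(no output)
```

View pics/topc.png

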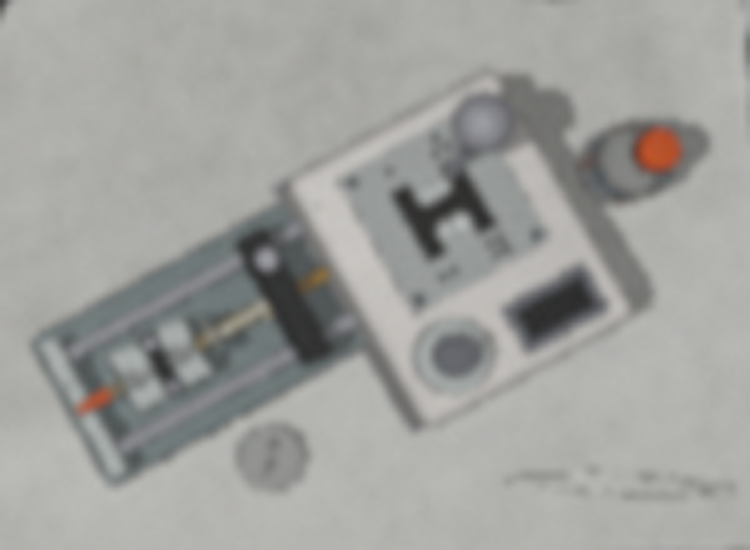

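View pics/sidec.png

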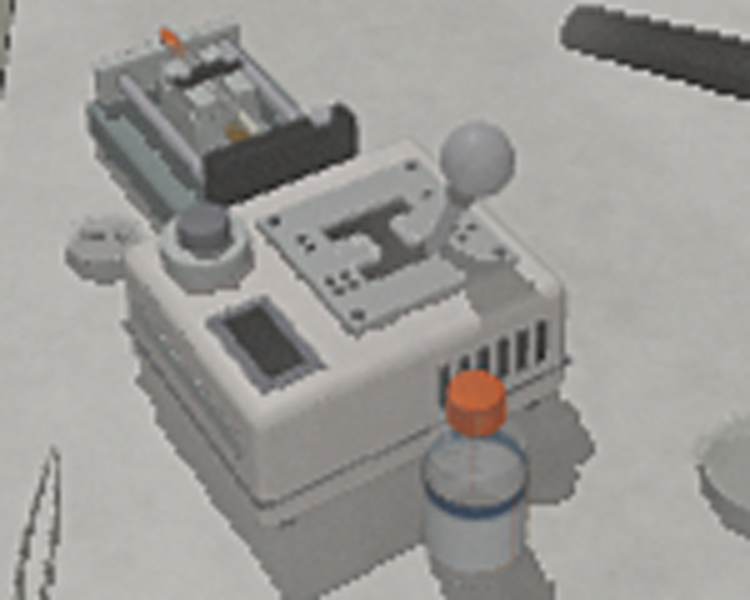

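Top crop: the knob is at (482,123), the far-left and near-right gate screws at (350,182) and (538,234), and the button at (457,354). Side crop: screws at (273,221), (410,166), (357,316) and (500,253), knob at (477,159), button at (205,218). So the lever sits at the far end of the right leg. I'll fit the pump pose from these.

```bash
cat > fit.py <<'E'
from station import *
import numpy as np
from scipy.optimize import least_squares
def proj(n,P):
    c=cams.get_calibration(n); T=np.linalg.inv(np.array(c["pose"])); p=T[:3,:3]@P+T[:3,3]
    return np.array([c["fx"]*p[0]/p[2]+c["cx"],c["fy"]*p[1]/p[2]+c["cy"]])
off={"top":(290,165),"side":(205,235)}
obs=[("top","FL",350,182),("top","NR",538,234),("top","NL",420,300),("top","K",482,123),("top","B",457,354),
("side","NL",273,221),("side","FL",410,166),("side","NR",357,316),("side","FR",500,253),("side","K",477,159),("side","B",205,218)]
def pts(q):
    x,y,a,s,bx,by=q
    L={"FL":(s,s,.074),"NR":(-s,-s,.074),"NL":(-s,s,.074),"FR":(s,-s,.074),"K":(.029,-.029,.123),"B":(bx,by,.092)}
    c,d=np.cos(a),np.sin(a)
    return {k:np.array([x+c*v[0]-d*v[1],y+d*v[0]+c*v[1],v[2]]) for k,v in L.items()}
def res(q):
    P=pts(q); return np.concatenate([proj(n,P[k])-(np.array([u,v])/5-.4+off[n]) for n,k,u,v in obs])
s=least_squares(res,[.5,0,-.5,.035,-.07,.03],loss="soft_l1"); print(s.x, np.degrees(s.x[2])); print(np.round(res(s.x).reshape(-1,2),2)); print(pts(s.x))
E
python3 fit.py
```

```text
[ 0.52275036  0.0413516   0.51700366  0.0363495  -0.06904962  0.0362725 ] 29.622127495535747
[[-0.17 -0.08]
 [-0.42 -0.16]
 [-0.35 -0.03]
 [ 0.15 -0.39]
 [ 0.06 -0.32]
 [-0.29  0.38]
 [-0.17  0.11]
 [ 0.01  0.14]
 [-0.07  0.04]
 [-0.    0.32]
 [-0.26 -0.09]]
{'FL': array([0.53638238, 0.09091711, 0.074     ]), 'NR': array([ 0.50911833, -0.00821392,  0.074     ]), 'NL': array([0.47318485, 0.05498362, 0.074     ]), 'FR': array([0.57231587, 0.02771957, 0.074     ]), 'K': array([0.56229423, 0.03047583, 0.123     ]), 'B': array([0.44479656, 0.03875375, 0.092     ])}
```

The fit is good to less than 0.5 px. I'll shut the fingers and push the knob from the far side back to the neutral lane.

```bash
cat > h.py <<'E'
from station import *
import numpy as np, cv2
A=0.517; O=np.array([.52275,.04135])
def W(x,y,z):
    c,s=np.cos(A),np.sin(A); return [float(O[0]+(c*x-s*y)/1000),float(O[1]+(s*x+c*y)/1000),z/1000]
R=[180,0,float(np.degrees(A))]
def line(x,y,z,rate=.15):
    r.servo_line(W(x,y,z),R,rate=rate); s=status.state(); print((x,y,z),round(s["t"],1),np.round(s["wrist_force"],2))
def pic(n):
    t=cams.grab_frame("top")[165:255,340:440]; s=cams.grab_frame("side")[235:325,235:335]
    cv2.imwrite(f"pics/{n}.png",np.hstack([cv2.resize(a,(400,360),interpolation=cv2.INTER_CUBIC) for a in (t,s)]))
E
python3 - <<'E'
from h import *
s=status.state(); print(s["tcp_rot"])
claw.close_gripper(10)
r.servo_line([.23,-.5,.28],rate=.2)
r.move_pose(W(66,-29,220),R); s=status.state(); print(s["t"],s["joint_positions"],s["finger_gap"])
line(66,-29,106,.1)
line(40,-29,106,.08); line(25,-29,106,.04)
pic("p1")
E
```

```text
[-1.79887503e+02 -1.05466528e-02  2.47392326e+01]
4.4 [-8.43956377e-01  1.08309614e+01  7.03454022e+01 -2.11604431e-02
  9.88098534e+01  5.96174701e+01] 0.01133022513951898
(66, -29, 106) 5.7 [-0.64  1.52 -0.05]
(40, -29, 106) 6.2 [-0.44 -0.66  0.27]
(25, -29, 106) 6.7 [-0.16 -0.49 -0.74]
```

View pics/p1.png

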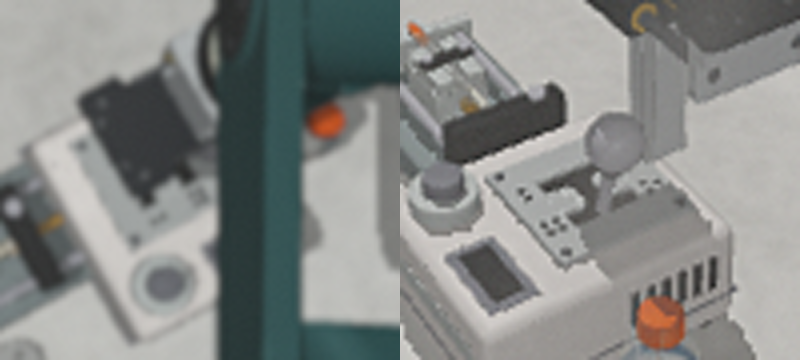

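Side half: the knob centre is at (616,142), close to the finger's near face, and the stem is near the lane mouth. I'll solve for the throw.

Run:
```python
from h import *
from fit import proj
for x in (8,5,3,0,-3): print(x,np.round(proj("side",np.array(W(x,-29,130-4+0.0)))-np.array([235,235])+.4,2)*4)
```

```text
[ 0.52275036  0.0413516   0.51700366  0.0363495  -0.06904962  0.0362725 ] 29.622127495535747
[[-0.17 -0.08]
 [-0.42 -0.16]
 [-0.35 -0.03]
 [ 0.15 -0.39]
 [ 0.06 -0.32]
 [-0.29  0.38]
 [-0.17  0.11]
 [ 0.01  0.14]
 [-0.07  0.04]
 [-0.    0.32]
 [-0.26 -0.09]]
{'FL': array([0.53638238, 0.09091711, 0.074     ]), 'NR': array([ 0.50911833, -0.00821392,  0.074     ]), 'NL': array([0.47318485, 0.05498362, 0.074     ]), 'FR': array([0.57231587, 0.02771957, 0.074     ]), 'K': array([0.56229423, 0.03047583, 0.123     ]), 'B': array([0.44479656, 0.03875375, 0.092     ])}
8 [228.48 137.72]
5 [223.68 139.72]
3 [220.44 141.04]
0 [215.64 143.04]
-3 [210.8  145.04]
```

The knob is at x≈0, so it is in the neutral lane. Next I'll go round and push it sideways from the right.

Run:
```python
from h import *
line(40,-29,106,.1); line(40,-29,170); line(0,-72,170); line(0,-72,106,.1)
line(0,-58,106,.05)
for y in (-45,-30,-15,-5,0): line(0,y,106,.04)
pic("p2")
```

```text
(40, -29, 106) 7.1 [-0.15  0.35 -0.2 ]
(40, -29, 170) 7.7 [-0.49  0.57 -0.51]
(0, -72, 170) 8.2 [-0.53  0.2  -1.19]
(0, -72, 106) 9.0 [-0.53  0.21 -0.28]
(0, -58, 106) 9.4 [0.42 0.35 0.31]
(0, -45, 106) 9.9 [ 0.71 -0.39  0.44]
(0, -30, 106) 10.4 [-0.49 -0.31  0.02]
(0, -15, 106) 11.0 [-1.15  0.21 -0.23]
(0, -5, 106) 11.4 [-0.29 -0.15 -0.46]
(0, 0, 106) 11.6 [ 0.28  0.23 -0.08]
```

View pics/p2.png

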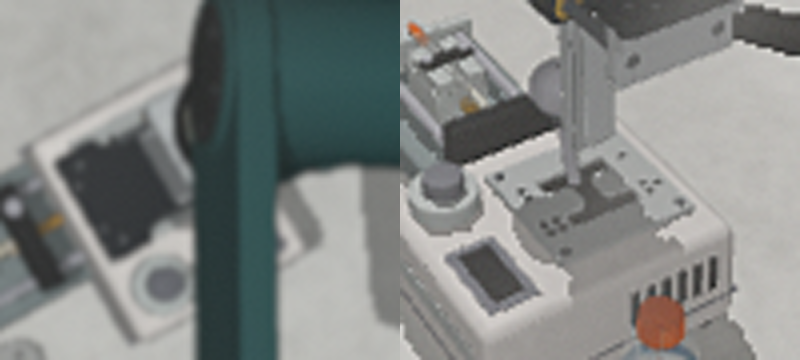

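The knob has moved to the left with low forces and shows left of the finger, near (548,88). Next I'll push it far from the front.

Run:
```python
from h import *
line(0,-20,106,.1); line(0,-20,170); line(-48,29,170); line(-48,29,106,.1)
for x in (-30,-20,-12,-6,0,3): line(x,29,106,.05)
line(-40,29,106,.1); line(-40,29,170); line(-110,36,170)
pic("p3")
```

```text
(0, -20, 106) 12.1 [-0.26 -0.44  1.09]
(0, -20, 170) 12.7 [-0.21 -0.73  0.44]
(-48, 29, 170) 13.3 [-0.08 -0.27 -0.01]
(-48, 29, 106) 14.1 [-0.23 -0.04  1.04]
(-30, 29, 106) 14.6 [-0.14 -0.05 -0.3 ]
(-20, 29, 106) 14.9 [0.63 0.56 0.41]
(-12, 29, 106) 15.2 [-0.01 -0.3  -0.61]
(-6, 29, 106) 15.5 [ 0.36 -0.15 -0.32]
(0, 29, 106) 15.8 [ 0.27 -0.71  0.01]
(3, 29, 106) 16.0 [ 0.68 -0.82  0.08]
(-40, 29, 106) 16.6 [-0.18  0.33 -1.14]
(-40, 29, 170) 17.2 [-0.09  0.13 -0.24]
(-110, 36, 170) 17.8 [-0.5   0.06  0.54]
```

View pics/p3.png

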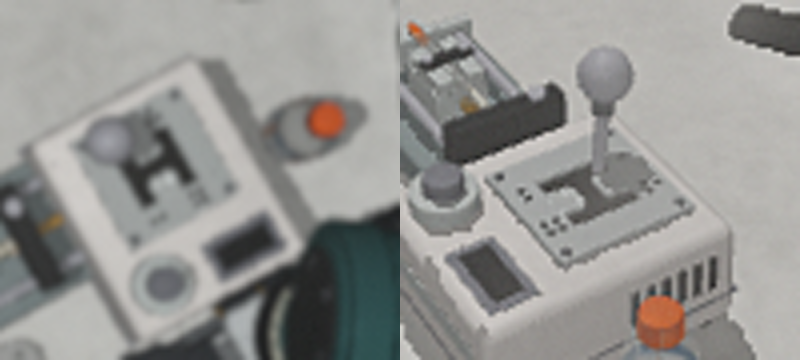

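Both halves show the knob at the far left: top (108,140), side (605,74). I'll check those against the predicted home position, then press the button.

Run:
```python
from h import *
from fit import proj
for p in ((29,29,123),(22,29,125),(29,22,125)): print(p,(proj("top",np.array(W(*p)))-[340,165]+.4)*4,(proj("side",np.array(W(*p)))-[235,235]+.4)*4+[400,0])
```

```text
[ 0.52275036  0.0413516   0.51700366  0.0363495  -0.06904962  0.0362725 ] 29.622127495535747
[[-0.17 -0.08]
 [-0.42 -0.16]
 [-0.35 -0.03]
 [ 0.15 -0.39]
 [ 0.06 -0.32]
 [-0.29  0.38]
 [-0.17  0.11]
 [ 0.01  0.14]
 [-0.07  0.04]
 [-0.    0.32]
 [-0.26 -0.09]]
{'FL': array([0.53638238, 0.09091711, 0.074     ]), 'NR': array([ 0.50911833, -0.00821392,  0.074     ]), 'NL': array([0.47318485, 0.05498362, 0.074     ]), 'FR': array([0.57231587, 0.02771957, 0.074     ]), 'K': array([0.56229423, 0.03047583, 0.123     ]), 'B': array([0.44479656, 0.03875375, 0.092     ])}
(29, 29, 123) [108.03004788 140.90881059] [602.51065515  74.608605  ]
(22, 29, 125) [114.18686304 150.03918725] [591.80947069  75.80758864]
(29, 22, 125) [118.08595019 135.20474966] [609.31028734  77.90103246]
```

The lever is home. I'll press the button in small steps, watching the force.

Run:
```python
from h import *
line(-69,36,150); line(-69,36,98,.08)
z=92
while z>=83:
    line(-69,36,z,.02); r.sleep(.1); f=status.state()["wrist_force"][2]; print(z,round(f,1))
    if f>9: break
    z-=1
r.sleep(.3)
line(-69,36,130,.06); line(-110,36,200,.15)
r.sleep(.5); pic("p4"); print(status.state()["t"])
```

```text
(-69, 36, 150) 18.3 [-0.17 -0.28  0.18]
(-69, 36, 98) 19.1 [0.41 0.42 0.58]
(-69, 36, 92) 19.6 [ 0.02 -0.17  0.11]
92 1.4
(-69, 36, 91) 19.9 [ 0.82 -1.05  2.1 ]
91 1.8
(-69, 36, 90) 20.3 [ 0.92 -0.1   2.52]
90 2.0
(-69, 36, 89) 20.6 [1.17 0.74 3.11]
89 3.7
(-69, 36, 88) 21.0 [ 0.91 -0.19  3.94]
88 4.8
(-69, 36, 87) 21.3 [1.45 0.33 3.74]
87 3.9
(-69, 36, 86) 21.7 [ 1.71 -0.06  5.99]
86 4.2
(-69, 36, 85) 22.0 [0.48 0.5  8.88]
85 9.2
(-69, 36, 130) 23.3 [0.44 0.19 0.07]
(-110, 36, 200) 24.0 [-0.24  0.33 -0.02]
24.625
```

View pics/p4.png

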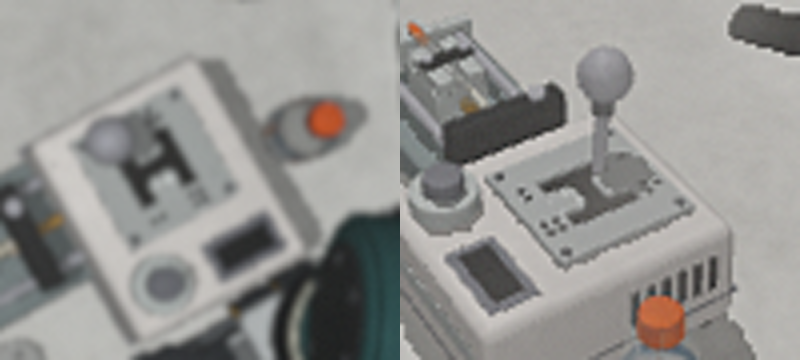

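The spring travel and bottom stop were felt (9 N at 85 mm). The picture shows the button up again at (443,180) and the lever still home at (605,74), so I'm handing in.

```bash
python3 -c "
from station import *
print(job.close_job())"
```

```text
the job is handed in; nothing more can be done
None
```

The lever is home in the far left slot, the start button was then pressed to its stop and came back up, and the job is handed in; no verdict was returned.

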